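# Tap the gib key tight to lock the chin-rest on its post

### The job

The chin-rest of the eye-testing instrument wobbles on its steel post. Take the red-headed tapered key out of its blue stand, lower it tip down into the gap between hub and post, tapered face away from the post and without letting it drop, then tap or press it down until it is wedged firmly tight, but do not force it: too hard a drive cracks the hub. Let go of the key, and leave the two trial lenses and the eye occluder where they lie.

Things in the scene. Friction and masses are not known exactly. Their poses are not given: they have to be found in the camera images.
- hub: White block (88 x 80 mm, top 75 mm above the table) on a 130 x 110 mm grey plate fixed to the table, with a chin-cup arm towards its +y. Origin on the table below the bore, z up. A dark square steel post (28 x 28 mm) stands in the bore and ends 3 mm above the block's top. The key gap lies beside the post on the hub's +x side, 20 mm wide along y, 67 mm deep, open at the top.
- mouth (a point): Point in the gap's mouth, level with the white block's top (75 mm up), 18 mm from the hub's origin along its +x. Axes as the hub's. The gap is 7.3 to 9.7 mm (along x) at the mouth, so the key becomes snug with its tip anywhere from 28 to 52 mm below the mouth: find by feel. Past snug, each mm driven adds about 5 N of wedging force and about 3 N of push; it stays wedged when let go.
- post_edge (a point): Nominal place of the post's upright flat, the gap's side towards -x, level with the mouth: 14 mm from the hub's origin along its +x. The true flat is up to 1.2 mm either way along x, different each time. The post is springy (about 50 N/mm along x).
- seat_edge (a point): Top edge of the gap's brass-coloured hub side, rigid, level with the mouth, always 22.5 mm from the hub's origin along its +x. This side slopes 1:10 to match the key: the gap narrows downwards.
- stand: Blue plastic block (55 x 60 mm, 85 mm high) on a 70 x 76 mm grey foot, fixed to the table; the key hangs in the slot in its top, tip down, its head resting on the block's top. Origin on the table under it; axes parallel to the key's at the start.
- key: Brass gib key with a red head, 96 mm long, about 80 g, loose. Origin at the tip (lower end), z towards the head. Blade 72 mm long, 16 mm wide (y). Flat face at x = -5 mm; tapered face (1:10), to +x, at x = -0.5 mm at the tip, +6.7 mm under the head. In the gap the flat face goes against the post, so key x along hub x; snug, its origin is 5 mm from the post's flat.
- key_head (a point): Centre of the red head, a block 26 x 30 x 24 mm (key x, y, z), 84 mm above the tip, top 12 mm higher; grasp it across y. Pressing it straight down slowly with about 20 N (16 to 25) leaves the key firmly tight; under 12 N is too little, over 30 N or hard blows may crack the hub. Held stiffly and pushed off-line it wedges sideways as hard: for the final drive let go and press on top.
- key_tip (a point): The key's origin: lower end of the blade; axes as the key's.
- lens_red: Trial lens in a red rim, 38 mm across, 5 mm thick, with a short tab, lying on the table; origin under its centre. Leave it alone.
- lens_black: The same in a black rim. Leave it alone.
- occluder: Black eye occluder, 138 mm long, 6 mm thick, lying on the table: round paddle 56 mm across, 45 mm from the origin along +x, its handle the other way. Leave it alone.
There are look-alikes about, which are no part of the job. Of the things that look like the key, the largest one is meant.

How it is judged:
By the outcome, as a careful person would: the job done as asked, in the order asked, and still so for the second after the job is handed in, with the robot touching nothing.
It also fails if it takes over 58 s, if anything falls off the work surface, if the arm or the gripper's body presses on something with over 40 N, if the wrist force passes 120 N, or if a joint passes its speed limit or range.

### The arm

A 6-joint arm with a two-finger parallel gripper is mounted at the origin on the work surface. World frame = base frame: x ahead of the robot, y to its left, z up, the work surface at z = 0. Lengths are in m, angles in degrees, forces in N, time in s.
With the tool pointing down it reaches from about 0.4 to 0.825 m from the base axis. Payload 7 kg.
Tool frame: the origin (TCP) lies between the finger pads; the fingertips stand 19 mm ahead of it and the grasp point (between the pads) is the TCP; z points along the fingers, y is the line along which they close (so a half turn about z gives the same grasp; the last joint's range is limited). The gripper opens to 88 mm and grips with 3 to 60 N. Pads are 19 mm wide; open, the fingers measure 130 mm over their backs; the gripper's body (78 mm by 193 mm) begins 47 mm behind the grasp point.
Start: joints at [88.069, 20.546, 0.682, 0, -70.136, -16.507], TCP at [0.213, 0.64, 0.246] pointing down, gripper open.
Joint ranges: [-176.03, 176.03], [-82.01, 121.73], [-58.28, 71.71], [-173.87, 95.51], [-174.79, -0.11], [-173.66, 173.66]. Speed limits (degrees/s): [136.94, 136.94, 172.46, 180, 180, 180].

### API

Orientations are given as [roll, pitch, yaw] about the fixed x, y, z axes, in that order (R = Rz(yaw) Ry(pitch) Rx(roll)).
In Python, from plant import r gives the robot as it stands. The module is installed in compiled form; this text tells all that it offers.
- The arm moves only by the shell command python3 -m pendant 'ROWS' [OPENING] [FORCE]. ROWS is JSON, a list of rows, each a list of 6 numbers: the shift along the tool's x, y, z in mm, then the turn, a rotation vector about the tool's x, y, z in rad. In form: [[tx, ty, tz, wx, wy, wz], ...]. A call has 1 to 20 rows; each row is the pose to reach, as a shift and turn from the pose commanded when the call began, along the tool's axes at that moment; what a row does not reach only later rows make up. A row lasts 1/8 s, in which the tool goes at most 62.5 mm and 10.7 degrees, less where a joint would pass 70% of its speed; a pose out of reach is approached as far as the arm can. A call with a gripper value outside its range is refused whole. OPENING is the finger opening in mm, from 0 to 87.6, set as the call begins (- or left out, the last holds). The fingers move at their own pace and stop on an object; FORCE is the grip in N (left out, the last holds). Time passes only in rows, so rows that repeat a pose let the fingers close. It gives the time, the measured TCP pose, the force, the opening and the grip force at its end, in the units of the state.
- r.get_state(): the state, without advancing time (a new reading comes with each control period).
- r.capture(name): name is "scene" or "top" or "wrist"; returns the picture (480x640x3 uint8, red, green, blue); there is no depth.
- r.camera_params(name): a dict with "mtx" (3x3 intrinsics, pixels), "rvec" (rotation vector, rad) and "tvec" (3), from world to camera coordinates, as OpenCV has them; the wrist camera has in their place "mount" (4x4, takes a point from camera to tool coordinates, whose origin is the TCP and whose axes are the flange's). Camera axes: x right, y down, z forward; pixel columns grow to the right and rows downward; lengths in m; the calibration is good to about 2 mm. The wrist camera is an equidistant fisheye: a pixel r from the principal point sees the ray r / f radians off the axis. A picture is of the moment at which its call begins: read the wrist's pose just before it. camera_params takes no time and is no camera call.
- r.close_job(): hands the job in; it is judged then, once.
The state is a dict: "time_s": time; "joints": joint angles; "qd": joint speeds; "joint_torque": joint torques, N m; "tcp_pos": TCP position; "eef_rot": TCP orientation; "contact_force": force on the tool from outside, world axes, zero at the start; "moment": the same for the moment, N m; "gripper_width": finger opening in m; "gripper_force": force on a finger pad.
Only numpy, scipy, OpenCV 4.12 (cv2) and the standard library are available. Lean on these libraries where they do the work, as an engineer would, in place of code of your own. Each camera call takes 0.05 s, during which the arm holds its last target. There are 200 camera calls.

## Working session

There is one attempt and no reset: what is moved stays moved. The work goes in short steps, Python scripts to look and compute and a shell command to move; the robot and the scene stay as the last step left them, time stands still between calls to the robot, and variables do not carry over. Pictures are saved under pics/ and viewed, at most 10 in all, crops included, and the job is handed in when it is done.

```bash
mkdir -p pics; python3 - <<'E'
from plant import r
import cv2,numpy as np
for n in("scene","top"):
    cv2.imwrite(f"pics/{n}0.png",r.capture(n)[:,:,::-1])
for n in("scene","top","wrist"):
    print(n,r.camera_params(n))
s=r.get_state();print(s)
E
```

```text
scene {'mtx': array([[455.65037182,   0.        , 311.33147585],
       [  0.        , 455.65037182, 237.99529278],
       [  0.        ,   0.        ,   1.        ]]), 'rvec': array([ 1.77178839,  2.08649528, -0.58402215]), 'tvec': array([ 0.14124192, -0.40177636,  1.00380216])}
top {'mtx': array([[515.15976323,   0.        , 315.44194022],
       [  0.        , 515.15976323, 240.48261827],
       [  0.        ,   0.        ,   1.        ]]), 'rvec': array([ 2.0850713 , -2.13999032,  0.22749413]), 'tvec': array([-0.03373572,  0.55267516,  0.69784356])}
wrist {'mtx': array([[371.64829954,   0.        , 318.46056638],
       [  0.        , 371.64829954, 242.3421871 ],
       [  0.        ,   0.        ,   1.        ]]), 'mount': array([[ 5.98468385e-04, -9.68697853e-01, -2.48242042e-01,
         6.57071317e-02],
       [ 9.99999331e-01,  3.34111576e-04,  1.10704382e-03,
         4.35451422e-04],
       [-9.89450435e-04, -2.48242538e-01,  9.68697405e-01,
        -1.39234346e-01],
       [ 0.00000000e+00,  0.00000000e+00,  0.00000000e+00,
         1.00000000e+00]])}
{'time_s': 0.1, 'joints': array([ 8.80683383e+01,  2.05872658e+01,  6.39336580e-01, -1.69162830e-02,
       -7.01355225e+01, -1.65069052e+01]), 'qd': array([-0.07233018, -0.04965371,  0.04261372,  0.0453245 , -0.05668104,
        0.07835455]), 'joint_torque': array([-1.25208488e-03, -5.84157479e+01,  2.93755299e+01,  7.01562569e+00,
        1.01411686e-02, -5.35088816e-05]), 'tcp_pos': array([0.21339288, 0.63995666, 0.24472205]), 'eef_rot': array([ 1.79915469e+02, -8.46542407e-03, -1.84443204e+01]), 'contact_force': array([-0.40208624, -0.49891578, -1.56784273]), 'moment': array([-0.04971572, -0.04746189,  0.00789705]), 'gripper_force': 0.0, 'gripper_width': 0.08763432333668973}
```

View pics/scene0.png

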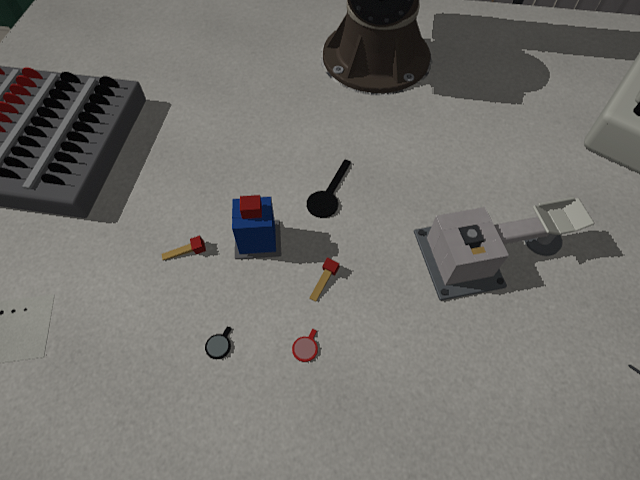

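View pics/top0.png

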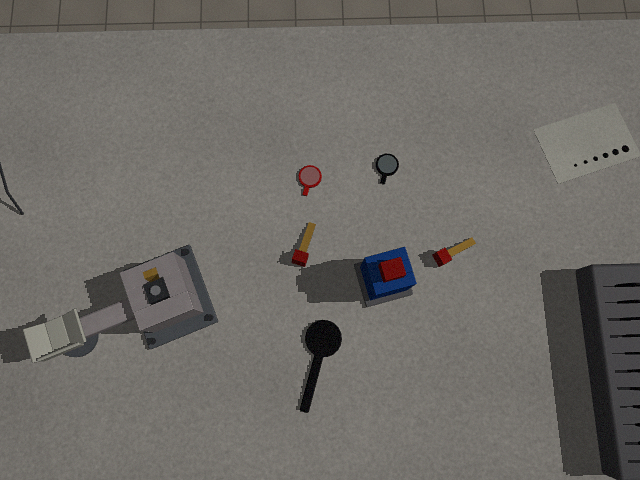

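Key candidates: the one in the stand, head at scene (250,207) / top (392,269); a small loose one at scene (197,244) / top (443,257); and another at scene (331,267) / top (300,258). The one in the blue stand is the largest and matches the description. I'll check it in an enlarged crop.

```bash
python3 - <<'E'
import cv2,numpy as np
s=cv2.imread("pics/scene0.png");t=cv2.imread("pics/top0.png")
def c(im,x,y,w,h,k=4):
    o=cv2.resize(im[y:y+h,x:x+w],None,fx=k,fy=k,interpolation=cv2.INTER_CUBIC)
    for i in range(0,w,10):
        cv2.line(o,(i*k,0),(i*k,6 if i%50 else 14),(0,255,255),1)
    for i in range(0,h,10):
        cv2.line(o,(0,i*k),(6 if i%50 else 14,i*k),(0,255,255),1)
    return o
a=np.hstack([c(s,220,190,70,75),c(s,410,200,130,75)[:, :520]])
b=np.hstack([c(t,350,240,70,75),c(t,110,240,130,75)])
cv2.imwrite("pics/crop1.png",np.vstack([a,b]))
E
```

```text
(no output)
```

View pics/crop1.png

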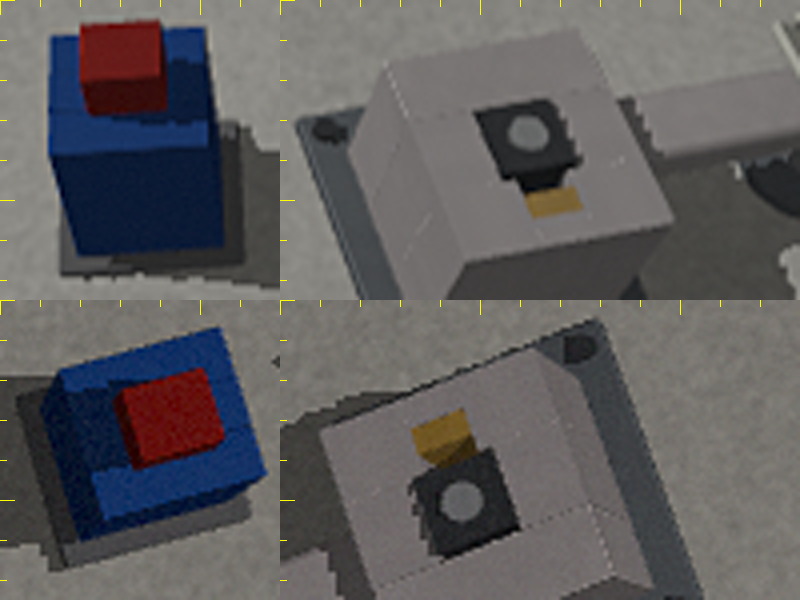

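The crop confirms it: the stand's red head is a large upright block, roughly top (392,269) / scene (251,204). The post is at top (156,290) / scene (541,233), and the brass seat is at top (151,274) / scene (547,250), so hub +x runs from the post to the brass.

```bash
cat > h.py <<'E'
from plant import r
import cv2,numpy as np
from scipy.optimize import least_squares
from scipy.spatial.transform import Rotation as Ro
def P(n):
    p=r.camera_params(n);return p['mtx'],cv2.Rodrigues(p['rvec'])[0],p['tvec']
def onz(n,uv,z):
    K,R,t=P(n);d=R.T@np.linalg.inv(K)@np.r_[uv,1];c=-R.T@t
    return c+d*(z-c[2])/d[2]
def tri(a,b):
    A=[P(n)[0]@np.c_[P(n)[1],P(n)[2]] for n in("scene","top")]
    X=cv2.triangulatePoints(A[0],A[1],np.float64(a),np.float64(b)).ravel();return X[:3]/X[3]
def proj(n,X):
    K,R,t=P(n);return cv2.projectPoints(np.float64(X).reshape(-1,3),R,t,K,None)[0].reshape(-1,2)
def wray(uv,pos,rot):
    p=r.camera_params('wrist');K,M=p['mtx'],p['mount']
    d=(np.array(uv)-K[:2,2])/K[0,0];th=np.hypot(*d);v=np.r_[d/th*np.sin(th),np.cos(th)]
    R=Ro.from_euler('xyz',rot,degrees=True).as_matrix()
    return R@M[:3,:3]@v, R@M[:3,3]+pos
def wproj(X,pos,rot):
    p=r.camera_params('wrist');K,M=p['mtx'],p['mount']
    R=Ro.from_euler('xyz',rot,degrees=True).as_matrix()
    v=(np.atleast_2d(X)-pos)@R;v=(v-M[:3,3])@M[:3,:3]
    rr=np.hypot(v[:,0],v[:,1]);th=np.arctan2(rr,v[:,2]);return K[:2,2]+K[0,0]*(th/rr)[:,None]*v[:,:2]
E
python3 - <<'E'
from h import *
np.set_printoptions(precision=4,suppress=True)
ps=lambda x,y,ox,oy,px,py:(ox+(x-px)/4,oy+(y-py)/4)
S=lambda x,y:ps(x,y,220,190,0,0); H=lambda x,y:ps(x,y,410,200,280,0)
T=lambda x,y:ps(x,y,350,240,0,300); U=lambda x,y:ps(x,y,110,240,280,300)
# head top centre
print("stand head top approx", tri(S(121,50),T(172,418)))
for n,f,c in(("top",T,[(120,385),(207,369),(224,442),(140,467)]),("scene",S,[(80,24),(160,21),(165,74),(84,80)])):
    X=np.array([onz(n,f(*p),.109) for p in c]);print(n,X.mean(0),[(round(np.hypot(*(X[i-1]-X[i])[:2])*1e3,1),round(np.degrees(np.arctan2(*(X[i]-X[i-1])[1::-1])),1)) for i in range(4)])
# post top disc, brass top corners
print("post disc",tri(H(529,133),U(462,502)))
for n,f,c in(("top",U,[(418,490),(491,450),(520,530),(442,556)]),("scene",H,[(475,112),(551,99),(582,165),(505,179)])):
    X=np.array([onz(n,f(*p),.078) for p in c]);print(n,X.mean(0),[(round(np.hypot(*(X[i-1]-X[i])[:2])*1e3,1),round(np.degrees(np.arctan2(*(X[i]-X[i-1])[1::-1])),1)) for i in range(4)])
for n,f,c in(("top",U,[(321,430),(537,349),(611,510)]),("scene",H,[(387,63),(575,30),(674,221),(465,262)])):
    X=np.array([onz(n,f(*p),.075) for p in c]);print(n,X,[(round(np.hypot(*(X[i-1]-X[i])[:2])*1e3,1),round(np.degrees(np.arctan2(*(X[i]-X[i-1])[1::-1])),1)) for i in range(len(c))])
for n,f,c in(("top",U,[(412,430),(464,409)]),("scene",H,[(531,218),(583,208)])):
    print(n,[onz(n,f(*p),.075) for p in c])
E
```

```text
stand head top approx [ 0.499  -0.1522  0.1019]
top [ 0.4988 -0.1517  0.109 ] [(np.float64(28.6), np.float64(10.6)), (np.float64(30.2), np.float64(-81.0)), (np.float64(25.4), np.float64(-170.5)), (np.float64(29.8), np.float64(105.0))]
scene [ 0.5036 -0.1493  0.109 ] [(np.float64(25.4), np.float64(-162.7)), (np.float64(29.6), np.float64(101.8)), (np.float64(24.0), np.float64(17.1)), (np.float64(29.4), np.float64(-75.7))]
post disc [0.4822 0.1797 0.0739]
top [0.4801 0.1755 0.078 ] [(np.float64(25.1), np.float64(21.8)), (np.float64(28.4), np.float64(-61.7)), (np.float64(30.5), np.float64(-158.6)), (np.float64(28.1), np.float64(107.3))]
scene [0.4872 0.1791 0.078 ] [(np.float64(29.6), np.float64(-158.6)), (np.float64(29.9), np.float64(110.3)), (np.float64(29.3), np.float64(21.1)), (np.float64(29.8), np.float64(-69.3))]
top [[0.5089 0.2293 0.075 ]
 [0.5361 0.1539 0.075 ]
 [0.4779 0.1262 0.075 ]] [(np.float64(107.7), np.float64(73.3)), (np.float64(80.2), np.float64(-70.2)), (np.float64(64.5), np.float64(-154.5))]
scene [[0.4596 0.1275 0.075 ]
 [0.4326 0.1985 0.075 ]
 [0.5123 0.2314 0.075 ]
 [0.5414 0.157  0.075 ]] [(np.float64(86.9), np.float64(-160.2)), (np.float64(76.0), np.float64(110.8)), (np.float64(86.2), np.float64(22.4)), (np.float64(79.9), np.float64(-68.7))]
top [array([0.508 , 0.1972, 0.075 ]), array([0.5151, 0.1791, 0.075 ])]
scene [array([0.5194, 0.1805, 0.075 ]), array([0.5121, 0.1992, 0.075 ])]
```

```bash
python3 -m pendant '[[379,232,0,0,0,-0.3],[379,232,0,0,0,-0.3],[379,232,0,0,0,-0.3],[379,232,0,0,0,-0.3],[379,232,0,0,0,-0.3],[379,232,0,0,0,-0.3],[379,232,0,0,0,-0.3],[523,659,0,0,0,-0.584],[523,659,0,0,0,-0.584],[523,659,0,0,0,-0.584],[523,659,0,0,0,-0.584],[523,659,0,0,0,-0.584],[523,659,0,0,0,-0.584],[523,659,0,0,0,-0.584],[523,659,0,0,0,-0.584],[523,659,0,0,0,-0.584],[523,659,0,0,0,-0.584]]' 60 && python3 - <<'E'
from h import *
s=r.get_state();print(s['joints'],s['tcp_pos'],s['eef_rot'])
im=r.capture('wrist')[:,:,::-1];cv2.imwrite('pics/w1.png',im)
k=3;x,y,w,h=200,120,260,200
cv2.imwrite('pics/w1c.png',cv2.resize(im[y:y+h,x:x+w],None,fx=k,fy=k,interpolation=cv2.INTER_CUBIC))
print(wproj([[.501,-.15,.109],[.501,-.15,.085]],s['tcp_pos'],s['eef_rot']))
E
```

```text
time_s: 2.22
tcp_pos: [0.5011, -0.1499, 0.2453]
eef_rot: [-180.0, 0.0, 15.0]
contact_force: [0.6, 0.0, -0.2]
gripper_width: 0.0597
gripper_force: 0.0
[ 4.85300838e+00  6.20242618e+00 -1.83268151e+01 -1.42635706e-02
 -6.54939136e+01  1.00170927e+02] [ 0.50106761 -0.14986574  0.24532701] [-1.79983139e+02  2.05003038e-02  1.50180189e+01]
[[318.37960124 235.8179011 ]
 [318.37045545 229.06742476]]
```

View pics/w1c.png

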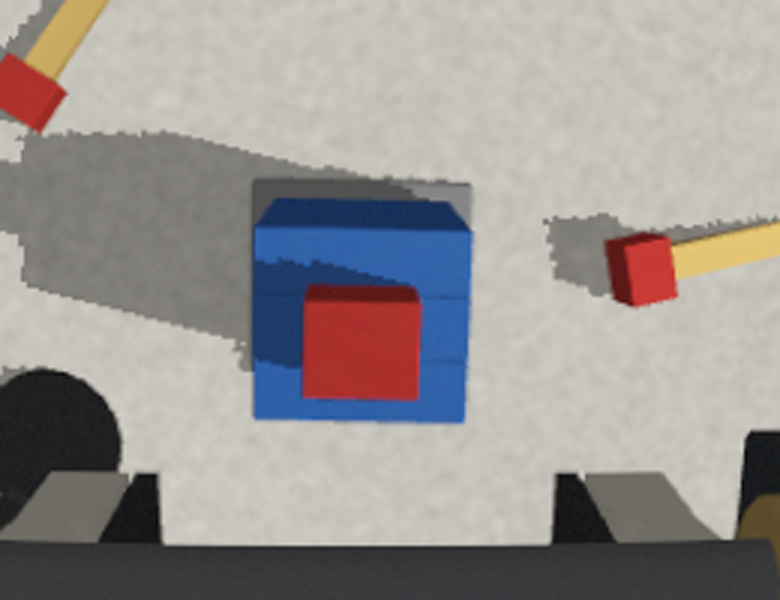

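The wrist view shows the head top centred at crop (362,350), i.e. px (320.7,236.7), and squared to the tool. That is 1.7 mm along tool y from where I predicted, and the size fits a 0.109 m height. The fingertips must clear the block's top at 0.085, so I'll grasp at TCP z≈0.107.

```bash
python3 -m pendant '[[-0.7,1.7,60,0,0,0.01],[-0.7,1.7,110,0,0,0.01],[-0.7,1.7,130,0,0,0.01],[-0.7,1.7,138,0,0,0.01],[-0.7,1.7,138,0,0,0.01]]' && python3 -m pendant '[[0,0,0,0,0,0],[0,0,0,0,0,0],[0,0,0,0,0,0],[0,0,0,0,0,0],[0,0,0,0,0,0],[0,0,0,0,0,0]]' 20 30
```

```text
time_s: 2.9
tcp_pos: [0.5014, -0.1515, 0.1078]
eef_rot: [180.0, 0.0, 14.5]
contact_force: [-0.5, -0.3, 0.3]
gripper_width: 0.0599
gripper_force: 0.0
time_s: 3.65
tcp_pos: [0.5012, -0.1521, 0.1079]
eef_rot: [180.0, -0.0, 14.5]
contact_force: [-1.5, -0.3, 6.0]
gripper_width: 0.0299
gripper_force: 30.0
```

```bash
python3 -m pendant '[[0,0,-5,0,0,0],[0,0,-15,0,0,0],[0,0,-45,0,0,0],[0,0,-90,0,0,0],[0,0,-120,0,0,0],[0,0,-120,0,0,0]]' && python3 - <<'E'
from h import *
s=r.get_state();p=s['tcp_pos']
S=r.capture('scene')[:,:,::-1];T=r.capture('top')[:,:,::-1];W=r.capture('wrist')[:,:,::-1]
o=[]
for n,im in(('scene',S),('top',T)):
    K,R,t=P(n);print(n,'cam pos',-R.T@t)
    q=proj(n,[p-[0,0,.05]])[0].astype(int);x,y=max(0,min(540,q[0]-50)),max(0,min(360,q[1]-60))
    print(n,x,y,proj(n,[p,p-[0,0,.0945]]));o.append(cv2.resize(im[y:y+120,x:x+100],None,fx=4,fy=4,interpolation=cv2.INTER_CUBIC))
cv2.imwrite('pics/lift.png',np.hstack(o));cv2.imwrite('pics/wl.png',W)
E
```

```text
time_s: 4.4
tcp_pos: [0.5024, -0.1522, 0.2307]
eef_rot: [179.9, -0.3, 14.5]
contact_force: [0.1, 0.7, -0.8]
gripper_width: 0.0297
gripper_force: 30.0
scene cam pos [0.87205793 0.00550415 0.65458153]
scene 192 110 [[236.71579474 144.18867597]
 [246.47477182 190.27436318]]
top cam pos [ 0.39404822 -0.04261341  0.79779926]
top 352 196 [[409.61381308 248.97673117]
 [396.49836534 262.94659168]]
```

View pics/lift.png

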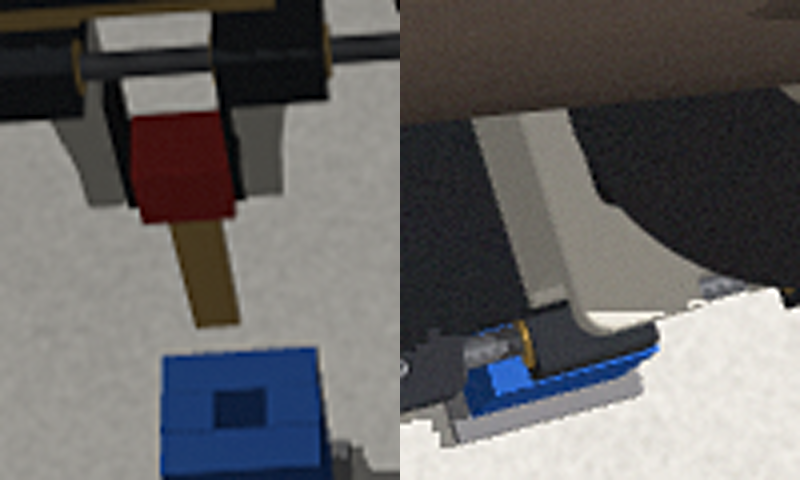

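```bash
python3 -m pendant '[[5,-20,-10,0,0,0.17],[10,-40,-20,0,0,0.35],[15,-60,-20,0,0,0.53],[20,-80,-20,0,0,0.71],[25,-100,-20,0,0,0.89],[30,-120,-20,0,0,1.07],[35,-140,-20,0,0,1.25],[40,-160,-20,0,0,1.43],[45,-175,-20,0,0,1.6],[50,-190,-20,0,0,1.78],[50,-194,-20,0,0,1.946],[50,-194,-20,0,0,1.946]]' && python3 - <<'E'
from h import *
s=r.get_state();p=s['tcp_pos'];print(s['joints'])
S=r.capture('scene')[:,:,::-1];cv2.imwrite('pics/s2.png',S)
q=proj('scene',[p-[0,0,.05]])[0].astype(int);x,y=q[0]-40,q[1]-45
print(x,y,proj('scene',[p,p-[0,0,.0945]]))
cv2.imwrite('pics/s2c.png',cv2.resize(S[y:y+90,x:x+90],None,fx=6,fy=6,interpolation=cv2.INTER_CUBIC))
E
```

```text
time_s: 6.05
tcp_pos: [0.5005, 0.0484, 0.2464]
eef_rot: [179.9, -0.1, -97.0]
contact_force: [-0.0, -0.5, -0.8]
gripper_width: 0.0298
gripper_force: 30.0
[ 2.79347977e+01  4.21864400e+00 -2.04205166e+01 -1.42099827e-02
 -6.54917945e+01 -3.48792959e+01]
354 135 [[401.31628776 154.05549719]
 [389.89162511 201.11587099]]
```

View pics/s2c.png

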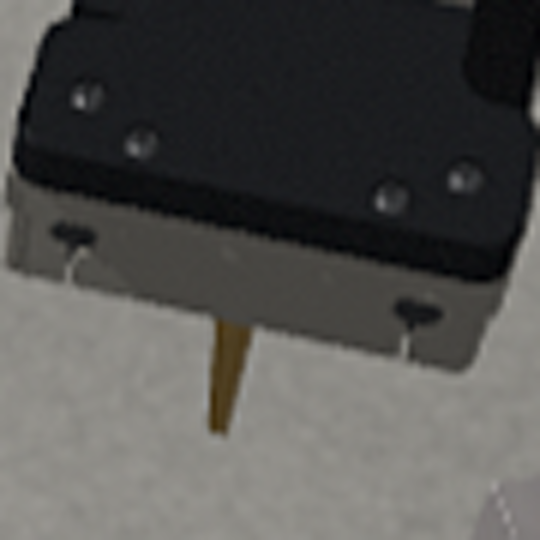

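The scene view shows the blade with its right edge (251,325)→(228,435) parallel to vertical and its left edge (218,320)→(209,432) sloping. So the tapered face points to world −y, which is tool +x, and key x = tool x. At the hub the tool yaw should be about 21°.

```bash
python3 -m pendant '[[-12,0,0,0,0,-0.18],[-24,0,0,0,0,-0.36],[-36,0,0,0,0,-0.54],[-48,0,0,0,0,-0.72],[-60,0,0,0,0,-0.9],[-72,0,0,0,0,-1.08],[-84,0,0,0,0,-1.26],[-96,1,0,0,0,-1.44],[-108,2,0,0,0,-1.62],[-120,3,0,0,0,-1.8],[-132,3,0,0,0,-1.96],[-142,3,0,0,0,-2.06],[-142,3,0,0,0,-2.06],[-142,3,0,0,0,-2.06]]' && python3 - <<'E'
from h import *
s=r.get_state();p=s['tcp_pos'];print(repr(p),repr(s['eef_rot']))
W=r.capture('wrist')[:,:,::-1];cv2.imwrite('pics/w2.png',W)
m=wproj([[.5,.184,.075]],p,s['eef_rot'])[0];print(m)
x,y=int(m[0])-100,int(m[1])-75;print(x,y)
cv2.imwrite('pics/w2c.png',cv2.resize(W[y:y+150,x:x+200],None,fx=4,fy=4,interpolation=cv2.INTER_CUBIC))
E
```

```text
time_s: 7.85
tcp_pos: [0.5153, 0.189, 0.2472]
eef_rot: [180.0, 0.0, 20.9]
contact_force: [0.9, -0.3, -0.0]
gripper_width: 0.0298
gripper_force: 30.0
array([0.51531672, 0.1890394 , 0.2472282 ]) array([1.79986696e+02, 4.10223991e-02, 2.09290445e+01])
[317.36359278 244.08212293]
217 169
```

View pics/w2c.png

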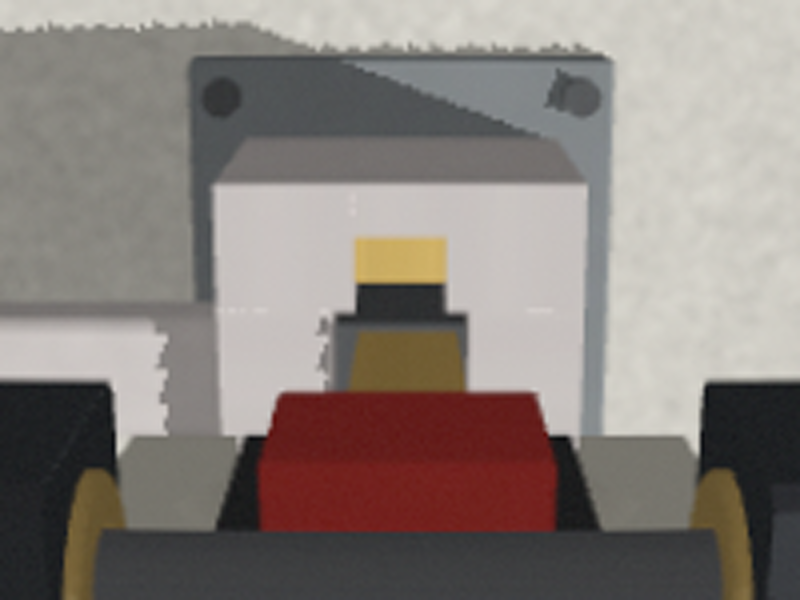

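The view shows the brass insert at crop (356–446, 237–284), the gap below it to the post's front edge at y=314, and the block's +x edge at y=183, x 214–587. The key tip's edge is at y≈330, x 358–460.

```bash
python3 - <<'E'
from h import *
np.set_printoptions(precision=2,suppress=True)
s=r.get_state();p=s['tcp_pos'];rot=s['eef_rot'];R=Ro.from_euler('xyz',rot,degrees=True).as_matrix()
def f(name,z,*c):
    o=[]
    for a,b in c:
        d,c0=wray((217+a/4,169+b/4),p,rot);o.append(R.T@(c0+d*(z-c0[2])/d[2]-p)*1e3)
    print(name,*o)
f('seat',.075,(356,284),(446,284));f('brass out',.075,(356,237),(446,237));f('block',.075,(214,183),(587,183))
f('post',.078,(333,314),(468,314));f('tip',p[2]-.0945,(358,330),(460,330))
f('plate',0.005,(192,57),(611,57))
f('headtop',p[2]+.0015,(260,462),(556,462));f('headbot',p[2]-.0225,(280,393),(536,393))
E
```

```text
seat [-12.37 -10.63 172.38] [-12.37   8.82 172.38]
brass out [ -1.98 -10.55 172.37] [ -1.97   8.75 172.37]
block [  9.9  -40.9  172.36] [  9.92  38.86 172.37]
post [-18.28 -15.54 169.38] [-18.27  13.53 169.38]
tip [-0.64 -7.74 94.5 ] [-0.63  8.93 94.5 ]
plate [ 30.6  -55.09 242.35] [ 30.62  53.17 242.37]
headtop [ 12.92 -14.48  -1.51] [12.93 14.91 -1.5 ]
headbot [ 12.24 -14.42  22.49] [12.25 14.95 22.5 ]
```

Sizes check: block 79.8 mm, brass 19.4 mm, head 29.4 mm. Hub origin is at tool x≈−34.5 and mouth centre y≈−1. The key origin needs to shift by about (−13.3, −1.5). I'll go to 5 mm above the mouth and look again.

```bash
python3 -m pendant '[[-7,-1,10,0,0,0],[-13.3,-1.5,30,0,0,0],[-13.3,-1.5,50,0,0,0],[-13.3,-1.5,64,0,0,0],[-13.3,-1.5,70,0,0,0],[-13.3,-1.5,72,0,0,0],[-13.3,-1.5,72,0,0,0]]' && python3 - <<'E'
from h import *
np.set_printoptions(precision=2,suppress=True)
s=r.get_state();p=s['tcp_pos'];rot=s['eef_rot']
W=r.capture('wrist')[:,:,::-1];cv2.imwrite('pics/w3.png',W)
m=wproj([p-[0,0,.0995]],p,rot)[0];x,y=int(m[0])-64,int(m[1])-60;print(x,y)
cv2.imwrite('pics/w3c.png',cv2.resize(W[y:y+96,x:x+128],None,fx=6,fy=6,interpolation=cv2.INTER_CUBIC))
E
```

```text
time_s: 8.78
tcp_pos: [0.5028, 0.1864, 0.1759]
eef_rot: [-180.0, -0.0, 21.0]
contact_force: [-0.0, -0.2, -0.3]
gripper_width: 0.0297
gripper_force: 30.0
254 188
```

View pics/w3c.png

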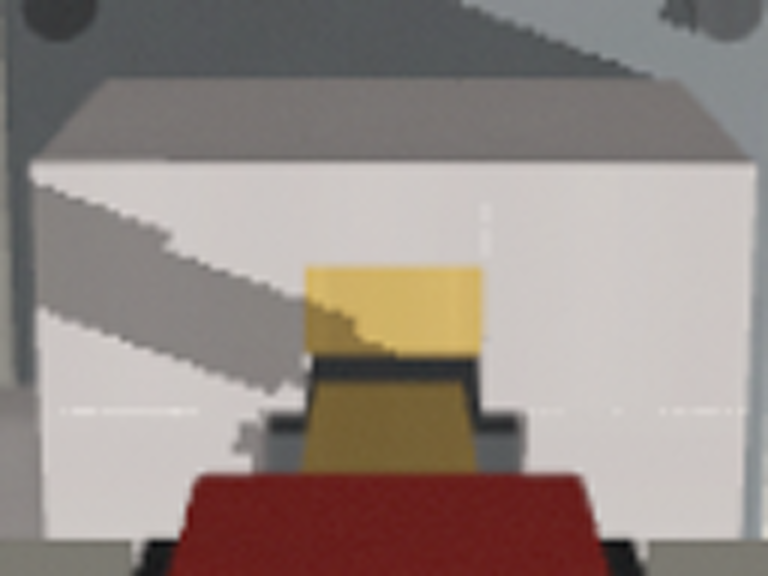

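Tip edge is at crop y≈381, x 312–463. Seat edge is at y 356, x 306–482, and the post front at y≈413. The tip sits over the gap and needs about 0.7 mm along +y.

```bash
python3 - <<'E'
from h import *
np.set_printoptions(precision=2,suppress=True)
s=r.get_state();p=s['tcp_pos'];rot=s['eef_rot'];R=Ro.from_euler('xyz',rot,degrees=True).as_matrix()
def f(name,z,*c):
    o=[]
    for a,b in c:
        d,c0=wray((254+a/6,188+b/6),p,rot);o.append(R.T@(c0+d*(z-c0[2])/d[2]-p)*1e3)
    print(name,*o)
f('seat',.075,(306,356),(482,356));f('brass out',.075,(305,267),(483,267));f('block',.075,(30,161),(757,161))
f('post',.078,(268,413),(524,413));f('tip',p[2]-.0948,(312,381),(463,381))
E
```

```text
seat [  0.4   -8.94 101.07] [  0.41  10.72 101.06]
brass out [ 10.6   -8.97 101.07] [ 10.61  10.72 101.07]
block [ 22.64 -39.29 101.09] [ 22.69  40.94 101.08]
post [ -5.35 -13.12  98.06] [-5.34 15.34 98.06]
tip [-0.72 -8.08 94.8 ] [-0.72  8.4  94.8 ]
```

```bash
python3 -m pendant '[[0.5,0.8,1,0,0,0],[0.5,0.8,3,0,0,0],[0.5,0.8,5,0,0,0],[0.5,0.8,7,0,0,0],[0.5,0.8,9,0,0,0],[0.5,0.8,11,0,0,0],[0.5,0.8,11,0,0,0]]'
```

```text
time_s: 9.7
tcp_pos: [0.5031, 0.1856, 0.1643]
eef_rot: [180.0, 0.0, 21.0]
contact_force: [-0.0, 0.1, -1.0]
gripper_width: 0.0299
gripper_force: 30.0
```

```bash
python3 -m pendant '[[0,0,2,0,0,0],[0,0,4,0,0,0],[-0.2,0,4,0,0,0],[-0.4,0,4,0,0,0],[-0.4,0,4,0,0,0]]'; python3 -m pendant '[[-0.2,0,0,0,0,0],[-0.4,0,0,0,0,0],[-0.4,0,0,0,0,0]]';python3 -m pendant '[[-0.2,0,0,0,0,0],[-0.4,0,0,0,0,0],[-0.4,0,0,0,0,0]]'
```

```text
time_s: 10.32
tcp_pos: [0.5029, 0.1855, 0.1606]
eef_rot: [180.0, -0.0, 21.0]
contact_force: [0.8, 0.2, -0.7]
gripper_width: 0.0297
gripper_force: 30.0
time_s: 10.7
tcp_pos: [0.5025, 0.1853, 0.1606]
eef_rot: [180.0, -0.0, 21.0]
contact_force: [-0.8, 0.2, -0.6]
gripper_width: 0.0299
gripper_force: 30.0
time_s: 11.08
tcp_pos: [0.5021, 0.1852, 0.1606]
eef_rot: [-180.0, 0.0, 21.0]
contact_force: [0.3, -0.2, -0.9]
gripper_width: 0.0295
gripper_force: 30.0
```

Still free. I'll keep stepping towards the post.

```bash
for i in 1; do python3 -m pendant '[[-0.2,0,0,0,0,0],[-0.4,0,0,0,0,0],[-0.4,0,0,0,0,0]]'; done | grep -E "tcp_pos|contact"; python3 -m pendant '[[-0.2,0,0,0,0,0],[-0.4,0,0,0,0,0],[-0.4,0,0,0,0,0]]'| grep -E "tcp_pos|contact"; python3 -m pendant '[[-0.2,0,0,0,0,0],[-0.3,0,0,0,0,0],[-0.3,0,0,0,0,0]]'| grep -E "tcp_pos|contact"
```

```text
tcp_pos: [0.5017, 0.185, 0.1606]
contact_force: [0.6, 0.2, -0.9]
tcp_pos: [0.5013, 0.1849, 0.1605]
contact_force: [0.4, -0.1, -0.6]
tcp_pos: [0.5011, 0.1848, 0.1606]
contact_force: [0.2, -0.8, 0.1]
```

```bash
python3 -m pendant '[[-0.2,0,0,0,0,0],[-0.4,0,0,0,0,0],[-0.4,0,0,0,0,0]]'| grep -E "tcp_pos|contact"; python3 -m pendant '[[-0.2,0,0,0,0,0],[-0.4,0,0,0,0,0],[-0.4,0,0,0,0,0]]'| grep -E "tcp_pos|contact"; python3 -m pendant '[[-0.2,0,0,0,0,0],[-0.3,0,0,0,0,0],[-0.3,0,0,0,0,0]]'| grep -E "tcp_pos|contact"
```

```text
tcp_pos: [0.5009, 0.1847, 0.1607]
contact_force: [0.6, 0.2, -0.5]
tcp_pos: [0.5006, 0.1847, 0.1607]
contact_force: [2.4, 0.4, -1.0]
tcp_pos: [0.5004, 0.1846, 0.1607]
contact_force: [3.0, 2.5, 0.2]
```

Contact with the post is found at about −2.2 mm, so the gap is about 8 mm and snug should come near D≈35. I'll back off slightly and lower.

```bash
python3 -m pendant '[[0.6,0,0,0,0,0],[0.6,0,3,0,0,0],[0.6,0,6,0,0,0],[0.6,0,9,0,0,0],[0.6,0,12,0,0,0],[0.6,0,15,0,0,0],[0.6,0,15,0,0,0]]'| grep -E "time|tcp_pos|contact";python3 -m pendant '[[0,0,1,0,0,0],[0,0,2,0,0,0],[0,0,3,0,0,0],[0,0,3,0,0,0]]'| grep -E "tcp_pos|contact"
```

```text
time_s: 14.2
tcp_pos: [0.5006, 0.1846, 0.1453]
contact_force: [3.1, 1.9, -0.8]
tcp_pos: [0.5006, 0.1846, 0.1425]
contact_force: [3.3, 0.9, -2.0]
```

```bash
python3 -m pendant '[[0.3,0,0,0,0,0],[0.3,0,1,0,0,0],[0.3,0,2,0,0,0],[0.3,0,2,0,0,0]]'| grep -E "time|tcp_pos|contact";python3 -m pendant '[[0,0,1,0,0,0],[0,0,2,0,0,0],[0,0,2,0,0,0]]'| grep -E "tcp_pos|contact";python3 -m pendant '[[0,0,1,0,0,0],[0,0,2,0,0,0],[0,0,2,0,0,0]]'| grep -E "tcp_pos|contact"
```

```text
time_s: 15.2
tcp_pos: [0.5008, 0.1846, 0.1404]
contact_force: [2.4, 1.1, -1.0]
tcp_pos: [0.5008, 0.1847, 0.1384]
contact_force: [1.5, 0.1, -1.1]
tcp_pos: [0.5008, 0.1847, 0.1364]
contact_force: [1.9, 1.0, -1.3]
```

```bash
for_=0; python3 -m pendant '[[0,0,1,0,0,0],[0,0,2,0,0,0],[0,0,2,0,0,0]]'| grep -E "time|tcp_pos|contact";python3 -m pendant '[[0,0,1,0,0,0],[0,0,1.5,0,0,0],[0,0,1.5,0,0,0]]'| grep -E "tcp_pos|contact";python3 -m pendant '[[0,0,1,0,0,0],[0,0,1.5,0,0,0],[0,0,1.5,0,0,0]]'| grep -E "tcp_pos|contact"
```

```text
time_s: 16.32
tcp_pos: [0.5008, 0.1847, 0.1344]
contact_force: [2.0, 1.0, -2.0]
tcp_pos: [0.5009, 0.1847, 0.133]
contact_force: [2.3, 1.1, -1.9]
tcp_pos: [0.5009, 0.1847, 0.1315]
contact_force: [2.5, 0.6, -1.1]
```

```bash
python3 -m pendant '[[0,0,1,0,0,0],[0,0,1.5,0,0,0],[0,0,1.5,0,0,0]]'| grep -E "time|tcp_pos|contact";python3 -m pendant '[[0,0,1,0,0,0],[0,0,1.5,0,0,0],[0,0,1.5,0,0,0]]'| grep -E "tcp_pos|contact";python3 -m pendant '[[0,0,1,0,0,0],[0,0,1.5,0,0,0],[0,0,1.5,0,0,0]]'| grep -E "tcp_pos|contact"
```

```text
time_s: 17.45
tcp_pos: [0.5009, 0.1847, 0.13]
contact_force: [1.3, 0.1, -0.9]
tcp_pos: [0.5009, 0.1847, 0.1286]
contact_force: [1.2, -0.1, 0.7]
tcp_pos: [0.5008, 0.1846, 0.1272]
contact_force: [0.1, 0.0, 4.4]
```

Now snug by feel (+4.4 N up). One more small push, then release.

```bash
python3 -m pendant '[[0,0,0.5,0,0,0],[0,0,1,0,0,0],[0,0,1,0,0,0]]'| grep -E "time|tcp_pos|contact";python3 -m pendant '[[0,0,0.5,0,0,0],[0,0,0.8,0,0,0],[0,0,0.8,0,0,0]]'| grep -E "tcp_pos|contact"
```

```text
time_s: 18.58
tcp_pos: [0.5007, 0.1846, 0.1263]
contact_force: [-2.2, -0.6, 7.7]
tcp_pos: [0.5007, 0.1845, 0.1257]
contact_force: [-2.9, -0.7, 8.9]
```

```bash
python3 -m pendant '[[0,0,0,0,0,0],[0,0,0,0,0,0],[0,0,0,0,0,0],[0,0,0,0,0,0]]' 60| grep -E "time|tcp_pos|contact|width"; python3 -m pendant '[[0,0,-15,0,0,0],[0,0,-35,0,0,0],[0,0,-35,0,0,0]]'| grep -E "tcp_pos|contact"; python3 -m pendant '[[0,0,0,0,0,0],[0,0,0,0,0,0],[0,0,0,0,0,0],[0,0,0,0,0,0],[0,0,0,0,0,0],[0,0,0,0,0,0]]' 0 | grep -E "time|tcp_pos|contact|width"; python3 - <<'E'
from h import *
s=r.get_state();p=s['tcp_pos'];rot=s['eef_rot']
S=r.capture('scene')[:,:,::-1];cv2.imwrite('pics/s4.png',S)
W=r.capture('wrist')[:,:,::-1];cv2.imwrite('pics/w4.png',W)
m=proj('scene',[p-[0,0,.03]])[0].astype(int)
a=cv2.resize(S[m[1]-45:m[1]+45,m[0]-45:m[0]+45],(400,400),interpolation=cv2.INTER_CUBIC)
b=cv2.resize(W[180:300,258:378],(400,400),interpolation=cv2.INTER_CUBIC)
cv2.imwrite('pics/v4.png',np.hstack([a,b]))
E
```

```text
time_s: 19.45
tcp_pos: [0.5008, 0.1847, 0.1251]
contact_force: [0.3, 0.3, 0.0]
gripper_width: 0.0586
tcp_pos: [0.502, 0.1855, 0.1627]
contact_force: [-1.0, 0.1, -0.1]
time_s: 20.58
tcp_pos: [0.5009, 0.1847, 0.1602]
contact_force: [-0.2, -0.4, -0.1]
gripper_width: 0.0056
```

View pics/v4.png

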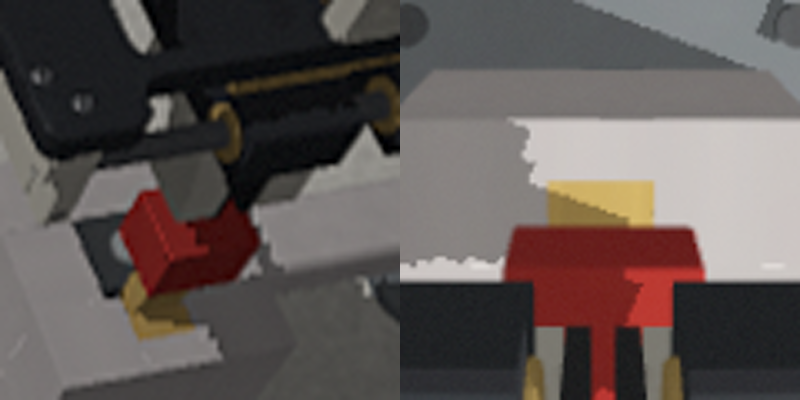

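The key stands upright in the gap and the closed fingers are above the red head. Now I'll press slowly on top.

```bash
python3 -m pendant '[[0,0,5,0,0,0],[0,0,9,0,0,0],[0,0,11,0,0,0],[0,0,12,0,0,0],[0,0,12,0,0,0]]'| grep -E "time|tcp_pos|contact|width"; python3 -m pendant '[[0,0,0.5,0,0,0],[0,0,1,0,0,0],[0,0,1.5,0,0,0],[0,0,1.5,0,0,0]]'| grep -E "tcp_pos|contact"; python3 -m pendant '[[0,0,0.4,0,0,0],[0,0,0.8,0,0,0],[0,0,0.8,0,0,0]]'| grep -E "time|tcp_pos|contact"
```

```text
time_s: 21.3
tcp_pos: [0.5009, 0.1847, 0.1482]
contact_force: [0.6, -0.0, 0.1]
gripper_width: 0.0003
tcp_pos: [0.5009, 0.1847, 0.1468]
contact_force: [0.7, -0.0, 0.5]
time_s: 22.18
tcp_pos: [0.5009, 0.1847, 0.1461]
contact_force: [-0.2, -0.1, 1.9]
```

```bash
python3 -m pendant '[[0,0,0.4,0,0,0],[0,0,0.8,0,0,0],[0,0,0.8,0,0,0]]'| grep -E "tcp_pos|contact"; python3 -m pendant '[[0,0,0.4,0,0,0],[0,0,0.8,0,0,0],[0,0,0.8,0,0,0]]'| grep -E "time|tcp_pos|contact"
```

```text
tcp_pos: [0.501, 0.1847, 0.1459]
contact_force: [-3.5, -0.6, 8.2]
time_s: 22.92
tcp_pos: [0.501, 0.1846, 0.1453]
contact_force: [-3.4, -1.5, 10.0]
```

```bash
python3 -m pendant '[[0,0,0.4,0,0,0],[0,0,0.8,0,0,0],[0,0,0.8,0,0,0]]'| grep -E "tcp_pos|contact"; python3 -m pendant '[[0,0,0.4,0,0,0],[0,0,0.8,0,0,0],[0,0,0.8,0,0,0]]'| grep -E "time|tcp_pos|contact"
```

```text
tcp_pos: [0.501, 0.1845, 0.1447]
contact_force: [-5.1, -2.2, 10.6]
time_s: 23.68
tcp_pos: [0.5009, 0.1845, 0.1441]
contact_force: [-4.9, -1.4, 12.8]
```

```bash
python3 -m pendant '[[0,0,0.5,0,0,0],[0,0,1,0,0,0],[0,0,1,0,0,0]]'| grep -E "tcp_pos|contact"; python3 -m pendant '[[0,0,0.5,0,0,0],[0,0,1,0,0,0],[0,0,1,0,0,0]]'| grep -E "time|tcp_pos|contact"
```

```text
tcp_pos: [0.5009, 0.1844, 0.1432]
contact_force: [-6.6, -1.8, 14.5]
time_s: 24.42
tcp_pos: [0.5009, 0.1843, 0.1424]
contact_force: [-6.8, -2.9, 15.7]
```

```bash
python3 -m pendant '[[-0.2,0,0.5,0,0,0],[-0.4,0,1,0,0,0],[-0.4,0,1,0,0,0]]'| grep -E "tcp_pos|contact"; python3 -m pendant '[[0,0,0.4,0,0,0],[0,0,0.8,0,0,0],[0,0,0.8,0,0,0]]'| grep -E "time|tcp_pos|contact"
```

```text
tcp_pos: [0.5007, 0.1843, 0.1417]
contact_force: [-6.4, -2.5, 18.0]
time_s: 25.18
tcp_pos: [0.5007, 0.1843, 0.1411]
contact_force: [-6.4, -3.1, 19.9]
```

About 20 N is reached. Now I'll retreat and check.

```bash
python3 -m pendant '[[0,0,0.2,0,0,0],[0,0,0.2,0,0,0]]'| grep -E "contact"; python3 -m pendant '[[0,0,-5,0,0,0],[0,0,-30,0,0,0],[0,0,-80,0,0,0],[-60,0,-110,0,0,0],[-60,0,-110,0,0,0],[-60,0,-110,0,0,0]]'| grep -E "time|tcp_pos|contact"; python3 - <<'E'
from h import *
S=r.capture('scene')[:,:,::-1];W=r.capture('wrist')[:,:,::-1]
a=cv2.resize(S[180:300,410:530],(400,400),interpolation=cv2.INTER_CUBIC)
b=cv2.resize(W[120:320,220:420],(400,400),interpolation=cv2.INTER_CUBIC)
cv2.imwrite('pics/v5.png',np.hstack([a,b]))
E
```

```text
contact_force: [-7.8, -2.8, 21.3]
time_s: 26.18
tcp_pos: [0.4444, 0.1632, 0.2492]
contact_force: [1.0, -0.3, -0.4]
```

View pics/v5.png

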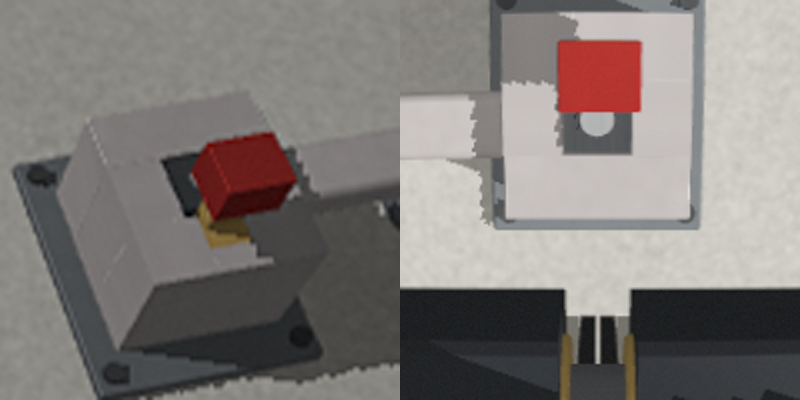

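The key sits upright and square in the gap, the hub is uncracked and the gripper is clear. I'm handing it in.

```bash
python3 -c "
from plant import r
print(r.close_job())"
```

```text
the job is handed in; nothing more can be done
None
```

The key is wedged in the hub gap, tapered face away from the post, after a slow press on its head that reached about 21 N. The arm has let go and is clear, it never went near the lenses or occluder, and the job was handed in at about 26 s with no verdict shown.

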